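# Shut the laptop after study

### The arm

A 6-joint arm with a two-finger parallel gripper is mounted at the origin on the work surface. World frame = base frame: x ahead of the robot, y to its left, z up, the work surface at z = 0. Lengths are in m, angles in rad, forces in N, time in s.
With the tool pointing down it reaches from about 0.375 to 0.925 m from the base axis. Payload 5.7 kg.
Tool frame: the origin (TCP) lies between the finger pads; the fingertips stand 17 mm ahead of it and the grasp point (between the pads) lies 2 mm behind it; z points along the fingers, y is the direction in which the jaws open and shut (so a half turn about z gives the same grasp; the last joint's range is limited). The gripper opens to 88 mm and grips with 3 to 60 N. Pads are 20 mm wide; open, the fingers measure 115 mm over their backs; the gripper's body (75 mm by 178 mm) begins 61 mm behind the grasp point.
Start: joints at [-1.372, 0.359, 1.51, -0, 1.272, -0.115], TCP at [0.185, -0.571, 0.24] pointing down, gripper open.
Joint ranges: [-2.97, 2.97], [-1.01, 2.36], [0.21, 2.38], [-0.96, 4.11], [0.2, 2.71], [-2.98, 2.98]. Speed limits (rad/s): [2.39, 2.39, 3.14, 3.14, 3.14, 3.14].

### API

Orientations are given as a unit quaternion [x, y, z, w].
In Python, from station import r gives the robot as it stands.
- The arm moves only by the tool arm_command, never from a script. Its argument "moves" is a list of rows, each an object with "slide": the shift along the tool's x, y, z in mm, a list of three; "twist": the turn about the tool's z in rad; "hand": the finger opening in mm, from 0 to 87.8. In form: [{"slide": [dx, dy, dz], "twist": twist, "hand": hand}, ...]. A call has 1 to 5 rows; each row shifts and turns the pose as measured when the row begins, along the tool's axes as they then stand; what a row does not reach is not made up. A row lasts 1/8 s, in which the tool goes at most 62.5 mm and 10.7 degrees, less where a joint would pass 70% of its speed; a pose out of reach is approached as far as the arm can. A call is refused whole if a number of a shift passes 62.5 or a number of a turn 0.188, either way. A call with a gripper value outside its range is refused whole. The fingers move at their own pace and stop on an object; the grip force is fixed at half the most. Time passes only in rows, so rows that do not move let the fingers close. It gives the time, the measured TCP pose, the force and the opening at its end, in the units of the state.
- r.state(): the state, without advancing time (a new reading comes with each control period).
- r.read_camera(name): name is "side" or "top" or "wrist"; returns a dict with "color" (400x640x3 uint8, red, green, blue), "fx", "fy", "cx", "cy" (pixels), "R" (3x3) and "t" (3): a world point X has camera coordinates R X + t. Camera axes: x right, y down, z forward; pixel columns grow to the right and rows downward; lengths in m; the calibration is good to about 2 mm. A picture is of the moment at which its call begins. There is no depth.
- r.job_done(): hands the job in, once; it reports no verdict.
The state is a dict: "time": time; "joints": joint angles; "joint_velocities": joint speeds; "joint_efforts": joint torques, N m; "ee_pos": TCP position; "orientation": TCP orientation; "force": force on the tool from outside, world axes, zero at the start; "moment": the same for the moment, N m; "gripper_width": finger opening in m.
Only numpy, scipy, OpenCV 4.12 (cv2) and the standard library are available. Lean on these libraries where they do the work, as an engineer would, in place of code of your own. Each camera call takes 0.05 s, during which the arm holds its last target.

### The job

An eraser has been left lying on the keyboard side of the open laptop. Push it off the laptop, so that it lies on the desk, with the fingertips, without picking it up, and then push the screen lid fully shut with the fingertips, without slamming it. Leave the laptop standing where it is and do not disturb the other things on the desk.

Things in the scene. Friction and masses are not known exactly. Their poses are not given: they have to be found in the camera images.
- laptop: Open black laptop standing loose on four rubber feet, 1.9 kg with its lid. Base 220 mm deep (its x) by 320 mm wide (its y); origin on the desk under the middle of the base. Its x axis points from the front edge (the user's side) towards the screen hinge, y to the user's left, z up. The flat deck with the keys and touch pad is 18 mm above the desk (level all over, no rim).
- lid (a joint): Hinge angle of the screen lid in rad: 0 = shut flat on the deck, pi/2 = upright, about 1.7 to 1.95 at the start (leaning back), stop at 2.3. A stiff friction hinge (about 0.6 N m): the lid stays wherever it is left and takes some 3 to 5 N at its free edge to move. Shut, it meets a firm stop.
- lid_edge (a point): Middle of the lid's free edge (the top edge while it is open), at half its thickness. The lid is a flat panel 320 mm wide, 6 mm thick, its free edge 208 mm from the hinge axis; shut, its outer face lies 25 mm above the desk. The point's axes turn with the lid: its x runs from free edge to hinge, y along the hinge, z out of the lid's outer (back) face.
- lid_hinge (a point): Middle of the hinge axis, 103 mm towards the screen from the laptop's middle and 21 mm above the desk; the axis runs along the laptop's y. Its axes turn with the lid, as at lid_edge.
- eraser: White block eraser in a brown card sleeve, 58 x 23 x 12 mm (its x, y, z), 25 g, lying flat on the laptop's deck at any yaw. Origin at the centre of its underside.
- eraser_center (a point): Centre of the eraser, 6 mm above its underside.
- mug: White mug, 80 mm across, 92 mm high, beside the laptop (left or right). Bystander. Origin at the centre of its foot, handle along its +y reaching about 75 mm from the axis.
- glue_stick: White glue stick with a paper band, 27 mm across, 86 mm high, standing beside the laptop on the other side from the mug. Bystander. Origin at the centre of its foot.
- pencil_tin: Shut metal pencil tin, 206 x 79 x 36 mm (its x, y, z), farther out on the right. Bystander. Origin at the centre of its underside.
- mouse: Black computer mouse, 105 x 60 x 32 mm, farther out on the left. Bystander. Origin at the centre of its underside.
- calculator: Grey pocket calculator, 140 x 85 x 16 mm (its x, y, z), lying behind the lid. Bystander. Origin at the centre of its underside.
- stapler: Black stapler, 135 x 36 x 52 mm (its x, y, z), standing behind the lid. Bystander. Origin at the centre of its underside.

How it is judged:
By the outcome, as a careful person would: the job done as asked, in the order asked, and still so for the second after the job is handed in, with the robot touching nothing.
It also fails if it takes over 64 s, if anything falls off the work surface, if the arm or the gripper's body presses on something with over 40 N, if the wrist force passes 120 N, or if a joint passes its speed limit or range.

## Working session

There is one attempt and no reset: what is moved stays moved. The work goes in short steps, Python scripts to look and compute and a tool call to move; the robot and the scene stay as the last step left them, time stands still between calls to the robot, and variables do not carry over. Pictures are saved under pics/ and viewed, and the job is handed in when it is done.

Besides the shell and the picture viewer there is one more tool, called as name(argument=value, ...), one argument or row to a line, values as JSON. arm_command: Moves the arm, as the interface text tells. Its arguments: {"type":"object","properties":{"moves":{"type":"array"}},"required":["moves"]}

```bash
ls; mkdir -p pics
python3 - <<'E'
from station import r
import cv2
print(r.state())
for n in("side","top"):
    c=r.read_camera(n); cv2.imwrite(f"pics/{n}0.png",c["color"][:,:,::-1]); print(n,c["fx"],c["fy"],c["cx"],c["cy"],c["R"],c["t"])
E
```

```text
pics
{'time': 0.0, 'joints': array([-1.37207735e+00,  3.59491174e-01,  1.51142458e+00, -2.77262774e-05,
        1.27251887e+00, -1.15089839e-01]), 'joint_velocities': array([ 0.00068896,  0.00130561, -0.00196162,  0.00052082,  0.00084158,
        0.00044654]), 'joint_efforts': array([-4.94410924e-03, -5.15385711e+01, -2.70718235e+01,  6.68957178e-02,
        3.45403177e-02, -1.12783937e-04]), 'ee_pos': array([ 0.18506702, -0.57004462,  0.2388208 ]), 'orientation': array([ 9.87714679e-01,  1.56265366e-01, -5.17350351e-05, -9.19626255e-04]), 'force': array([-0.39765086,  0.37274163, -0.65155311]), 'moment': array([ 0.02827923, -0.06836932,  0.00225271]), 'gripper_width': 0.08787340986942524}
side 488.1867032673604 488.1867032673604 324.9485136949439 193.65799703614462 [[-0.74691674 -0.66447411  0.02428051]
 [-0.38860502  0.40660667 -0.82683562]
 [ 0.53953824 -0.6270129  -0.56191931]] [0.44459967 0.26206805 1.06150537]
top 475.78162980115076 475.78162980115076 316.6301489443108 205.85824304310384 [[-1.65931983e-02 -9.99862145e-01 -5.97179376e-04]
 [-9.81167816e-01  1.63979058e-02 -1.92459935e-01]
 [ 1.92443196e-01 -2.60759269e-03 -9.81304650e-01]] [0.01386666 0.55203591 1.24758435]
```

View pics/side0.png

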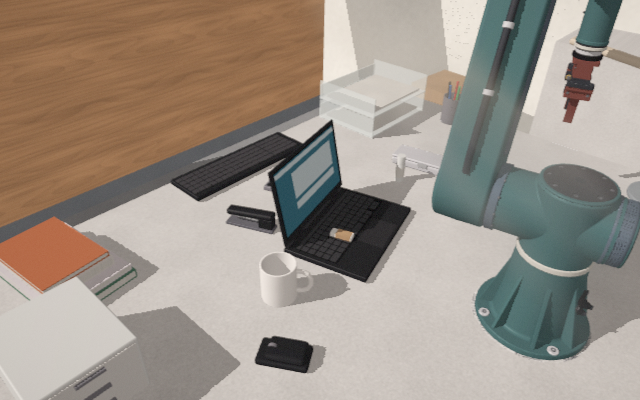

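View pics/top0.png

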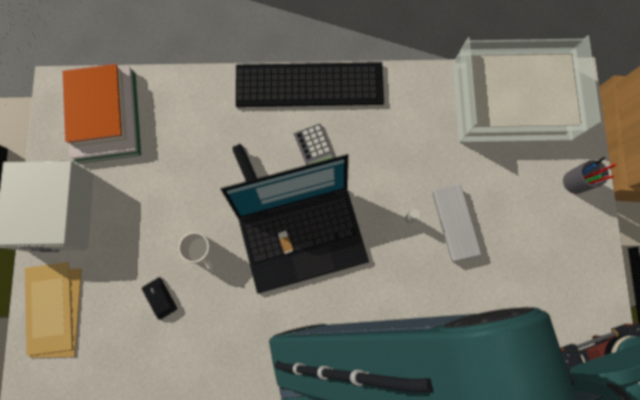

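The side view shows the eraser at about (342,235) on the keyboard, with the mug at (280,278). In the top view the laptop front edge runs from (258,291) to (368,262) and the eraser is near (286,242). The glue stick is near (412,215). I'll zoom in next.

Run:
```python
import cv2
a=cv2.imread("pics/top0.png")[110:310,170:430]; cv2.imwrite("pics/topz.png",cv2.resize(a,None,fx=3,fy=3,interpolation=cv2.INTER_CUBIC))
a=cv2.imread("pics/side0.png")[110:300,215:475]; cv2.imwrite("pics/sidez.png",cv2.resize(a,None,fx=3,fy=3,interpolation=cv2.INTER_CUBIC))
```

```text
(no output)
```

View pics/topz.png

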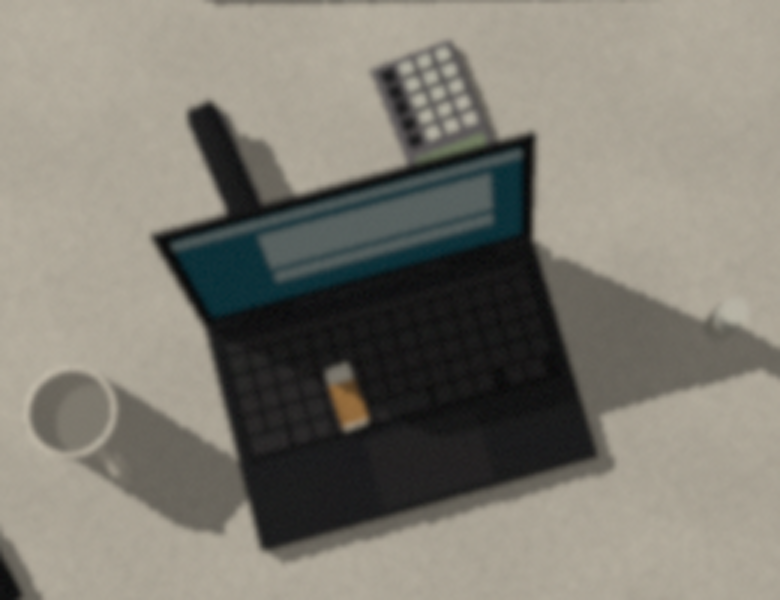

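View pics/sidez.png

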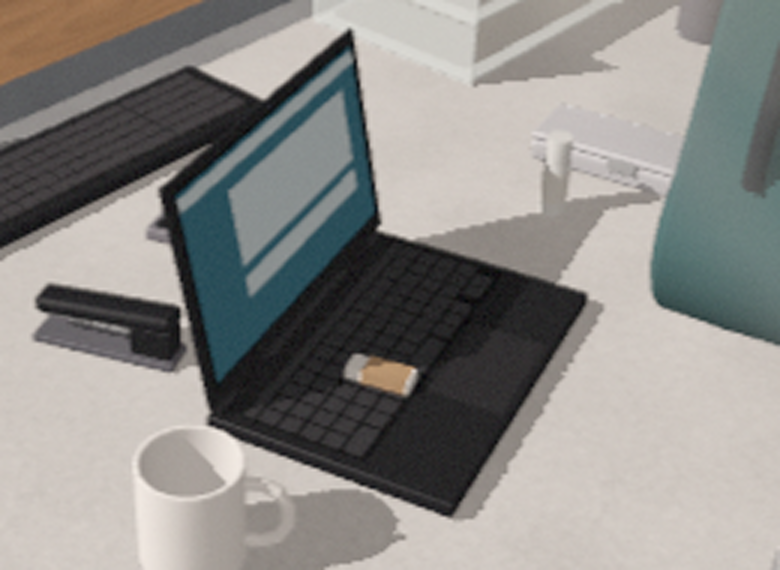

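Zoomed top view: the front corners are at (263,548) and (597,458). The eraser corners are about (325,368), (350,360), (370,424) and (345,433), and the lid top corners are (153,236) and (533,134).

```bash
cat > h.py <<'E'
import numpy as np,cv2
from station import r
def cam(n):
    return r.read_camera(n)
def ray(c,u,v):
    d=np.array([(u-c["cx"])/c["fx"],(v-c["cy"])/c["fy"],1.]); R=np.array(c["R"]); return -R.T@np.array(c["t"]),R.T@d
def onz(c,u,v,z):
    o,d=ray(c,u,v); return o+d*(z-o[2])/d[2]
def tri(c1,p1,c2,p2):
    o1,d1=ray(c1,*p1);o2,d2=ray(c2,*p2)
    s=np.linalg.lstsq(np.c_[d1,-d2],o2-o1,rcond=None)[0]
    a,b=o1+s[0]*d1,o2+s[1]*d2
    return (a+b)/2,np.linalg.norm(a-b)
def proj(c,X):
    p=np.array(c["R"])@X+np.array(c["t"]); return p[0]/p[2]*c["fx"]+c["cx"],p[1]/p[2]*c["fy"]+c["cy"]
E
python3 - <<'E'
from h import *
np.set_printoptions(precision=4,suppress=True)
t=cam("top");s=cam("side")
T=lambda u,v:(170+u/3-.33,110+v/3-.33); S=lambda u,v:(215+u/3-.33,110+v/3-.33)
FL=onz(t,*T(263,548),.018);FR=onz(t,*T(597,458),.018)
print("front",FL,FR,np.linalg.norm(FL-FR))
print("front side",onz(s,*S(452,513),.018),onz(s,*S(587,295),.018))
for n,a,b in(("lidL",(153,236),(168,190)),("lidR",(533,134),(352,32))):
    print(n,tri(t,T(*a),s,S(*b)))
# eraser masks
for c,n,roi in((t,"top",(270,300,220,265)),(s,"side",(322,365,222,250))):
    im=c["color"]; hsv=cv2.cvtColor(im,cv2.COLOR_RGB2HSV)
    m=(hsv[...,2]>110).astype(np.uint8); k=np.zeros_like(m);k[roi[2]:roi[3],roi[0]:roi[1]]=1;m*=k
    cs,_=cv2.findContours(m,cv2.RETR_EXTERNAL,cv2.CHAIN_APPROX_NONE);q=max(cs,key=cv2.contourArea)
    rc=cv2.minAreaRect(q);print(n,rc); bp=cv2.boxPoints(rc)
    z=.030 if n=="top" else .026
    print(np.array([onz(c,*p,z) for p in bp]),onz(c,*rc[0],z))
ax=(FL-FR)/np.linalg.norm(FL-FR);yaw=np.arctan2(-ax[0],ax[1]);X=np.array([np.cos(yaw),np.sin(yaw),0]);print("yaw",yaw)
org=(FL+FR)/2+X*.11;print("org",org)
print("pred hinge px", proj(t,np.array([*(org+X*.103)[:2],.021])))
print("mug top",onz(t,*T(72,412),.092)," glue",onz(t,*T(733,312),.086))
print(tri(t,T(733,312),s,S(560,137)))
print("stapler",onz(t,*T(205,108),.05),onz(t,*T(243,212),.05),"calc",[onz(t,*T(*p),.016)for p in((375,70),(450,42),(493,140))])
E
```

```text
front [0.3227 0.1695 0.018 ] [ 0.3987 -0.1357  0.018 ] 0.3145489267248468
front side [0.3142 0.1785 0.018 ] [ 0.3969 -0.1312  0.018 ]
lidL (array([0.563 , 0.2318, 0.2234]), np.float64(0.0058003975842335))
lidR (array([ 0.6439, -0.0726,  0.2209]), np.float64(0.00398555381866941))
top ((285.25, 242.25001525878906), (19.606117248535156, 7.905693531036377), 71.56504821777344)
[[0.4791 0.1112 0.03  ]
 [0.4857 0.0905 0.03  ]
 [0.4341 0.0738 0.03  ]
 [0.4276 0.0943 0.03  ]] [0.4565 0.0924 0.03  ]
side ((341.4705810546875, 234.11767578125), (23.283418655395508, 9.701424598693848), 14.03624439239502)
[[0.4736 0.1224 0.026 ]
 [0.4944 0.0895 0.026 ]
 [0.4374 0.0675 0.026 ]
 [0.4183 0.1005 0.026 ]] [0.4556 0.0951 0.026 ]
yaw 0.2441440279235903
org [0.4674 0.0435 0.018 ]
pred hinge px (np.float64(293.8687436194511), np.float64(203.16218342791015))
mug top [0.4407 0.3273 0.092 ]  glue [ 0.5204 -0.2535  0.086 ]
(array([ 0.52  , -0.2538,  0.0858]), np.float64(0.0008901336649747469))
stapler [0.7291 0.2229 0.05  ] [0.628  0.1863 0.05  ] calc [array([0.7761, 0.0647, 0.016 ]), array([ 0.8035, -0.0083,  0.016 ]), array([ 0.7038, -0.0478,  0.016 ])]
```

```bash
cat >> h.py <<'E'
from scipy.spatial.transform import Rotation as Ro
def tool():
    s=r.state();Rm=Ro.from_quat(s["orientation"]).as_matrix();return s,s["ee_pos"],Rm
def plan(target,yaw,step=50,dt=.16,rows=5):
    s,p,Rm=tool();psi=np.arctan2(Rm[1,0],Rm[0,0]);print("t",s["time"],"p",p,"yaw",psi,"tilt z",Rm[:,2],"F",s["force"])
    p=p.copy()
    for i in range(rows):
        d=np.array(target)-p;n=np.linalg.norm(d);d=d*min(1,step/1000/max(n,1e-9))
        dy=np.clip((yaw-psi+np.pi)%(2*np.pi)-np.pi,-dt,dt)
        c,sn=np.cos(psi),np.sin(psi)
        print([round(1000*(c*d[0]+sn*d[1]),1),round(1000*(sn*d[0]-c*d[1]),1),round(-1000*d[2],1)],"twist",round(-dy,3))
        p+=d;psi+=dy
E
python3 -c "
from h import *
plan([.4396,.1345,.25],1.815,rows=15)"
```

```text
t 0.2 p [ 0.18510823 -0.57030832  0.23913522] yaw 0.31381742173400856 tilt z [-2.47614180e-04  1.10900566e-03 -9.99999354e-01] F [ 0.55620026  0.53673932 -0.59005288]
[np.float64(30.7), np.float64(-39.5), np.float64(-0.7)] twist -0.16
[np.float64(36.6), np.float64(-34.1), np.float64(-0.7)] twist -0.16
[np.float64(41.5), np.float64(-27.8), np.float64(-0.7)] twist -0.16
[np.float64(45.4), np.float64(-20.9), np.float64(-0.7)] twist -0.16
[np.float64(48.2), np.float64(-13.4), np.float64(-0.7)] twist -0.16
[np.float64(49.7), np.float64(-5.5), np.float64(-0.7)] twist -0.16
[np.float64(49.9), np.float64(2.5), np.float64(-0.7)] twist -0.16
[np.float64(48.9), np.float64(10.4), np.float64(-0.7)] twist -0.16
[np.float64(46.6), np.float64(18.1), np.float64(-0.7)] twist -0.16
[np.float64(43.1), np.float64(25.3), np.float64(-0.7)] twist -0.061
[np.float64(41.5), np.float64(27.8), np.float64(-0.7)] twist -0.0
[np.float64(41.5), np.float64(27.8), np.float64(-0.7)] twist -0.0
[np.float64(41.5), np.float64(27.8), np.float64(-0.7)] twist -0.0
[np.float64(41.5), np.float64(27.8), np.float64(-0.7)] twist -0.0
[np.float64(41.0), np.float64(27.5), np.float64(-0.7)] twist -0.0
```

arm_command(
  moves=[
    {"slide": [31,-40,-1],"twist": -0.16,"hand": 20},
    {"slide": [37,-34,-1],"twist": -0.16,"hand": 20},
    {"slide": [42,-28,-1],"twist": -0.16,"hand": 20},
    {"slide": [45,-21,-1],"twist": -0.16,"hand": 20},
    {"slide": [48,-13,-1],"twist": -0.16,"hand": 20},
  ],
)

```text
time: 0.82
ee_pos: [0.2697, -0.3308, 0.243]
orientation: [0.844, 0.537, 0.0, -0.0]
force: [0.7, -0.7, 0.1]
gripper_width: 0.0409
```

```bash
python3 -c "
from h import *
plan([.4396,.1345,.25],1.815,rows=10)"
```

```text
t 0.825 p [ 0.26974073 -0.3307535   0.24304549] yaw 1.1336859459878 tilt z [ 4.03644518e-04  3.12293569e-04 -9.99999870e-01] F [ 0.71522082 -0.67733485  0.107773  ]
[np.float64(49.8), np.float64(-4.3), np.float64(-0.7)] twist -0.16
[np.float64(49.9), np.float64(3.6), np.float64(-0.7)] twist -0.16
[np.float64(48.6), np.float64(11.5), np.float64(-0.7)] twist -0.16
[np.float64(46.2), np.float64(19.1), np.float64(-0.7)] twist -0.16
[np.float64(42.5), np.float64(26.3), np.float64(-0.7)] twist -0.041
[np.float64(41.4), np.float64(28.0), np.float64(-0.7)] twist -0.0
[np.float64(41.4), np.float64(28.0), np.float64(-0.7)] twist -0.0
[np.float64(41.4), np.float64(28.0), np.float64(-0.7)] twist -0.0
[np.float64(41.4), np.float64(28.0), np.float64(-0.7)] twist -0.0
[np.float64(37.6), np.float64(25.4), np.float64(-0.6)] twist -0.0
```

arm_command(
  moves=[
    {"slide": [50,-4,-1],"twist": -0.16,"hand": 20},
    {"slide": [50,4,-1],"twist": -0.16,"hand": 20},
    {"slide": [49,12,-1],"twist": -0.16,"hand": 20},
    {"slide": [46,19,-1],"twist": -0.16,"hand": 20},
    {"slide": [42,26,-1],"twist": -0.04,"hand": 20},
  ],
)

```text
time: 1.45
ee_pos: [0.3556, -0.0878, 0.2488]
orientation: [0.608, 0.794, 0.001, 0.002]
force: [0.3, 0.8, 0.3]
gripper_width: 0.0198
```

arm_command(
  moves=[
    {"slide": [41,28,-1],"twist": 0,"hand": 20},
    {"slide": [41,28,-1],"twist": 0,"hand": 20},
    {"slide": [41,28,-1],"twist": 0,"hand": 20},
    {"slide": [41,28,-1],"twist": 0,"hand": 20},
  ],
)

```text
time: 1.95
ee_pos: [0.4219, 0.1066, 0.2537]
orientation: [0.607, 0.795, 0.001, 0.003]
force: [0.9, -0.7, 0.7]
gripper_width: 0.0198
```

```bash
python3 -c "
from h import *
plan([.4396,.1345,.25],1.815,rows=3)"
```

```text
t 1.95 p [0.42187405 0.1065873  0.2537212 ] yaw 1.8366377846362827 tilt z [ 0.00602771 -0.00167427 -0.99998043] F [ 0.86460109 -0.69151232  0.66694702]
[np.float64(22.3), np.float64(24.4), np.float64(3.7)] twist 0.022
[np.float64(0.0), np.float64(0.0), np.float64(-0.0)] twist -0.0
[np.float64(0.0), np.float64(0.0), np.float64(-0.0)] twist -0.0
```

arm_command(
  moves=[
    {"slide": [22,24,10],"twist": 0.02,"hand": 20},
    {"slide": [0,0,50],"twist": 0,"hand": 20},
    {"slide": [0,0,50],"twist": 0,"hand": 20},
    {"slide": [0,0,40],"twist": 0,"hand": 20},
    {"slide": [0,0,0],"twist": 0,"hand": 20},
  ],
)

```text
time: 2.58
ee_pos: [0.4443, 0.1399, 0.1015]
orientation: [0.613, 0.79, 0.004, 0.005]
force: [-0.4, 0.3, -0.3]
gripper_width: 0.0199
```

```bash
python3 -c "
from h import *
plan([.4396,.1345,.040],1.815,rows=3)
for n in ('side','wrist'): cv2.imwrite(f'pics/{n}1.png',cam(n)['color'][:,:,::-1])
a=cv2.imread('pics/side1.png')[110:300,215:475]; cv2.imwrite('pics/side1z.png',cv2.resize(a,None,fx=3,fy=3))"
```

```text
t 2.575 p [0.44429974 0.13985926 0.10148512] yaw 1.8230883008785816 tilt z [ 1.22636791e-02  2.56423353e-05 -9.99924798e-01] F [-0.4488659   0.30219012 -0.31267026]
[np.float64(-3.2), np.float64(-4.8), np.float64(49.7)] twist 0.008
[np.float64(-0.8), np.float64(-1.1), np.float64(11.8)] twist -0.0
[np.float64(0.0), np.float64(0.0), np.float64(-0.0)] twist -0.0
```

View pics/side1z.png

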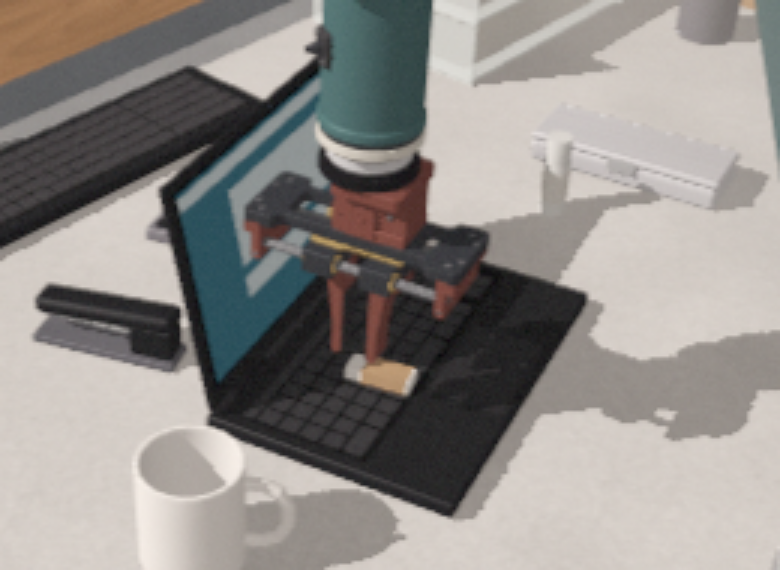

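View pics/wrist1.png

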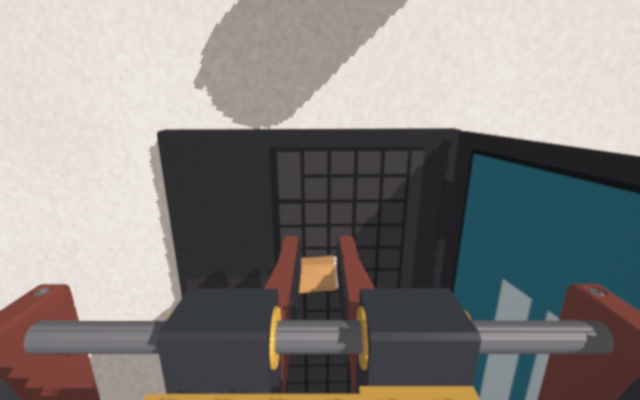

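```bash
python3 -c "
from h import *
s=cam('side');w=cam('wrist')
for P in ((.4443,.1399,.0845),(.4443,.1399,.018),(.456,.094,.024)):
  u,v=proj(s,np.array(P));print((u-215)*3,(v-110)*3,proj(w,np.array(P)))"
```

```text
357.2726844699853 346.9694047363983 (np.float64(311.3914811912927), np.float64(250.9351393881331))
354.45593379174295 410.90643016105037 (np.float64(311.4714954483304), np.float64(211.697518137512))
379.79956623930406 373.3945783311831 (np.float64(311.69108053737426), np.float64(269.9762345021851))
```

arm_command(
  moves=[
    {"slide": [-1,-5,35],"twist": 0,"hand": 20},
    {"slide": [0,0,22],"twist": 0,"hand": 20},
    {"slide": [0,0,4],"twist": 0,"hand": 20},
  ],
)

```text
time: 3.15
ee_pos: [0.451, 0.139, 0.0489]
orientation: [0.613, 0.79, 0.012, 0.013]
force: [-0.9, -0.3, 0.5]
gripper_width: 0.02
```

```bash
python3 -c "
from h import *
plan([.4396,.1345,.039],1.815,rows=1)
O=np.array([.4674,.0435]);R2=np.array([[np.cos(.244),np.sin(.244)],[-np.sin(.244),np.cos(.244)]]);print('laptop xy',R2@(tool()[1][:2]-O))
for n in ('side','wrist'): cv2.imwrite(f'pics/{n}2.png',cam(n)['color'][:,:,::-1])
a=cv2.imread('pics/side2.png')[110:300,215:475]; cv2.imwrite('pics/side2z.png',cv2.resize(a,None,fx=3,fy=3))"
```

```text
t 3.15 p [0.45103262 0.13902951 0.04888273] yaw 1.822409665434306 tilt z [ 0.0350838   0.0036113  -0.99937785] F [-0.86419354 -0.32221247  0.53001458]
[np.float64(-1.5), np.float64(-12.2), np.float64(9.9)] twist 0.007
laptop xy [0.00719603 0.096654  ]
```

View pics/side2z.png

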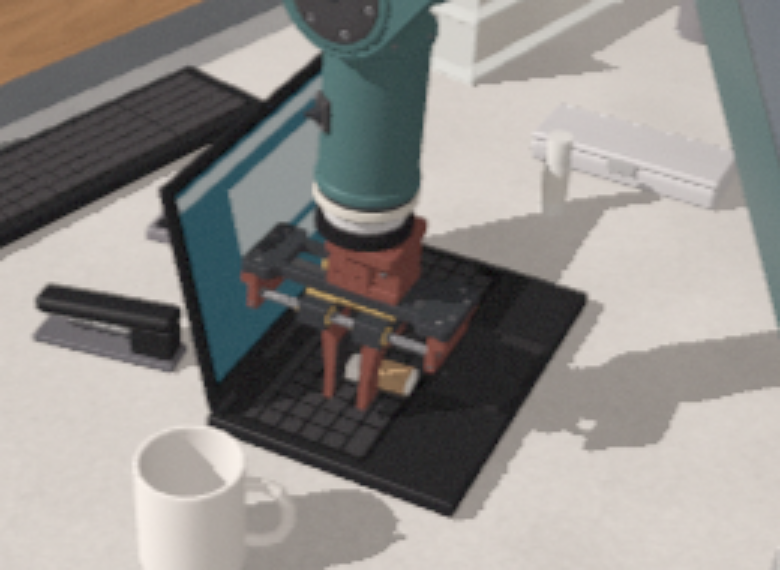

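View pics/wrist2.png

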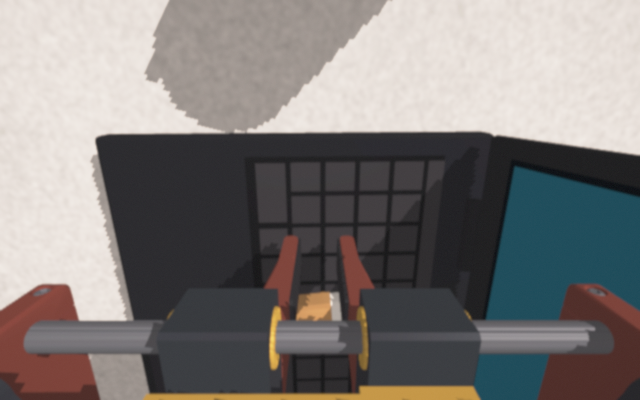

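arm_command(
  moves=[
    {"slide": [0,-6,4],"twist": 0,"hand": 20},
    {"slide": [0,-6,4],"twist": 0,"hand": 20},
    {"slide": [0,0,0],"twist": 0,"hand": 20},
  ],
)

```text
time: 3.62
ee_pos: [0.4404, 0.1362, 0.0426]
orientation: [0.613, 0.79, 0.014, 0.014]
force: [0.6, 0.4, 0.0]
gripper_width: 0.0201
```

```bash
cat >> h.py <<'E'
def lap():
    O=np.array([.4674,.0435]);R2=np.array([[np.cos(.244),np.sin(.244)],[-np.sin(.244),np.cos(.244)]]);print('laptop xy',R2@(tool()[1][:2]-O))
E
python3 -c "
from h import *
plan([.4396,.1345,.039],1.815,rows=1);lap();print(r.state()['joints'])"
```

```text
t 3.625 p [0.44037242 0.13616371 0.04264489] yaw 1.822653825124461 tilt z [ 0.03923508  0.0042276  -0.99922106] F [0.60618152 0.380129   0.0193195 ]
[np.float64(-1.4), np.float64(-1.2), np.float64(3.6)] twist 0.008
laptop xy [-0.00384075  0.09644844]
[ 0.15122216  0.44615646  2.03399042 -0.00297126  0.62201338 -0.09836581]
```

arm_command(
  moves=[
    {"slide": [0,0,4],"twist": 0,"hand": 20},
    {"slide": [-12,0,0],"twist": 0,"hand": 20},
    {"slide": [-12,0,0],"twist": 0,"hand": 20},
    {"slide": [-12,0,0],"twist": 0,"hand": 20},
  ],
)

```text
time: 4.12
ee_pos: [0.4505, 0.0996, 0.0388]
orientation: [0.612, 0.791, 0.014, 0.014]
force: [0.0, 0.7, 0.2]
gripper_width: 0.0203
```

```bash
cat >> h.py <<'E'
def snap(n,tag,roi=None,f=3):
    a=cam(n)['color'][:,:,::-1]
    if roi: a=cv2.resize(a[roi[2]:roi[3],roi[0]:roi[1]],None,fx=f,fy=f)
    cv2.imwrite(f'pics/{tag}.png',a)
SZ=(215,475,110,300)
E
python3 -c "
from h import *
plan([.4396,.1345,.039],1.815,rows=1);lap();snap('side','side3z',SZ)"
```

```text
t 4.125 p [0.45048917 0.09958137 0.03876455] yaw 1.8241414099175222 tilt z [ 0.03998019  0.00429731 -0.99919123] F [0.00973505 0.66709563 0.19465925]
[np.float64(36.5), np.float64(-1.8), np.float64(-0.2)] twist 0.009
laptop xy [-0.00286145  0.05850563]
```

View pics/side3z.png

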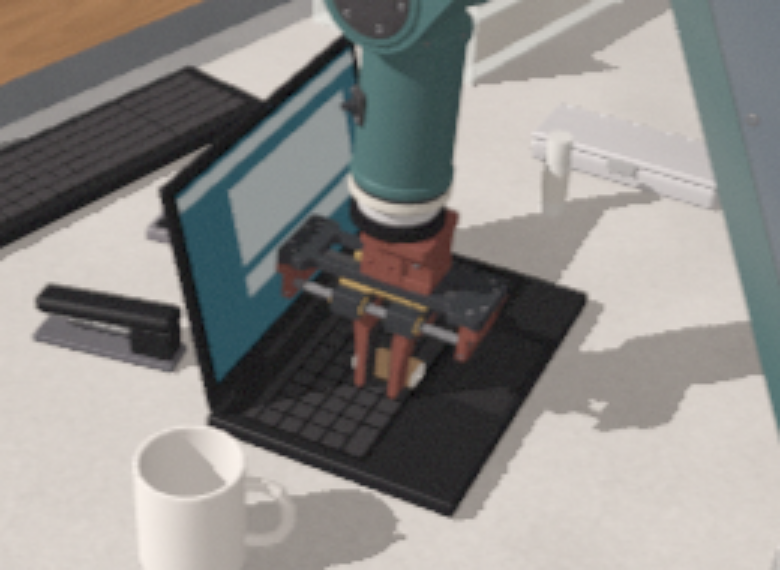

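Both fingers are behind the eraser's long side and it is moving squarely, so I'll keep pushing.

arm_command(
  moves=[
    {"slide": [-18,0,0],"twist": 0,"hand": 20},
    {"slide": [-18,0,0],"twist": 0,"hand": 20},
    {"slide": [-18,0,0],"twist": 0,"hand": 20},
    {"slide": [-18,0,0],"twist": 0,"hand": 20},
    {"slide": [-18,0,0],"twist": 0,"hand": 20},
  ],
)

```text
time: 4.8
ee_pos: [0.4745, 0.0069, 0.0395]
orientation: [0.613, 0.79, 0.014, 0.015]
force: [-0.3, 0.2, 0.6]
gripper_width: 0.0201
```

```bash
python3 -c "
from h import *
plan([.4396,.1345,.039],1.815,rows=1);lap();snap('side','side4z',SZ)"
```

```text
t 4.8 p [0.47449894 0.00685768 0.03952509] yaw 1.8213885653346935 tilt z [ 0.04078677  0.00405771 -0.99915963] F [-0.34610687  0.18558352  0.55251844]
[np.float64(50.0), np.float64(-0.8), np.float64(0.2)] twist 0.006
laptop xy [-0.00196361 -0.03727196]
```

View pics/side4z.png

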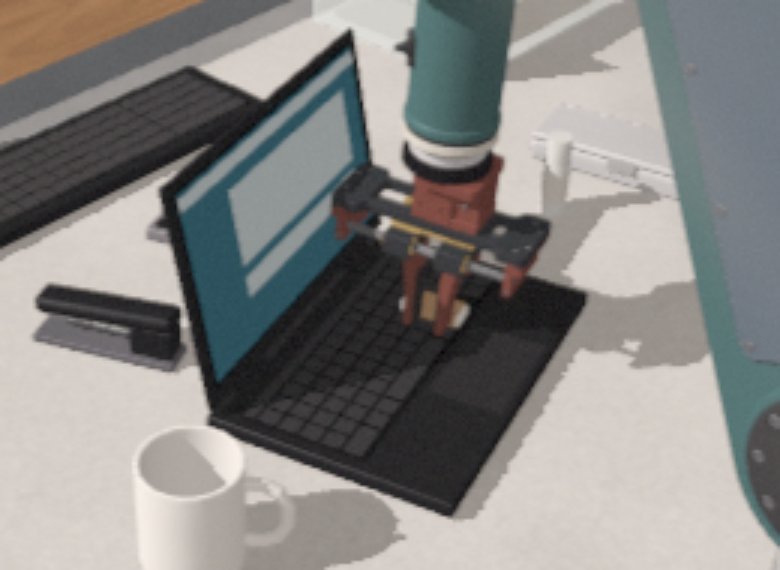

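arm_command(
  moves=[
    {"slide": [-18,0,0],"twist": 0,"hand": 20},
    {"slide": [-18,0,0],"twist": 0,"hand": 20},
    {"slide": [-18,0,0],"twist": 0,"hand": 20},
    {"slide": [-18,0,0],"twist": 0,"hand": 20},
    {"slide": [-12,0,0],"twist": 0,"hand": 20},
  ],
)

```text
time: 5.48
ee_pos: [0.497, -0.0804, 0.0402]
orientation: [0.614, 0.789, 0.014, 0.015]
force: [0.8, 0.5, -0.1]
gripper_width: 0.0202
```

arm_command(
  moves=[
    {"slide": [-9,0,0],"twist": 0,"hand": 20},
    {"slide": [-9,0,0],"twist": 0,"hand": 20},
    {"slide": [-9,0,0],"twist": 0,"hand": 20},
    {"slide": [-9,0,0],"twist": 0,"hand": 20},
  ],
)

```text
time: 5.98
ee_pos: [0.5062, -0.1174, 0.0404]
orientation: [0.614, 0.789, 0.014, 0.015]
force: [-0.6, 0.3, -0.3]
gripper_width: 0.0199
```

```bash
python3 -c "
from h import *
plan([.4396,.1345,.039],1.815,rows=1);lap();snap('side','side5z',SZ);snap('top','top5z',(170,430,110,310))"
```

```text
t 5.975 p [ 0.50615548 -0.11742436  0.0403882 ] yaw 1.8191363444550852 tilt z [ 0.04129451  0.00396661 -0.99913914] F [-0.60458384  0.30611499 -0.32292198]
[np.float64(50.0), np.float64(-0.5), np.float64(0.3)] twist 0.004
laptop xy [-0.00126956 -0.16552046]
```

View pics/side5z.png

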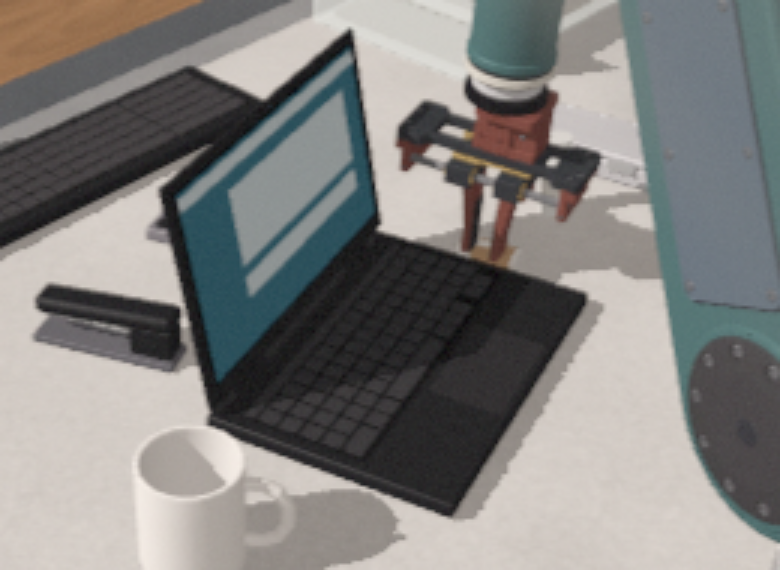

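View pics/top5z.png

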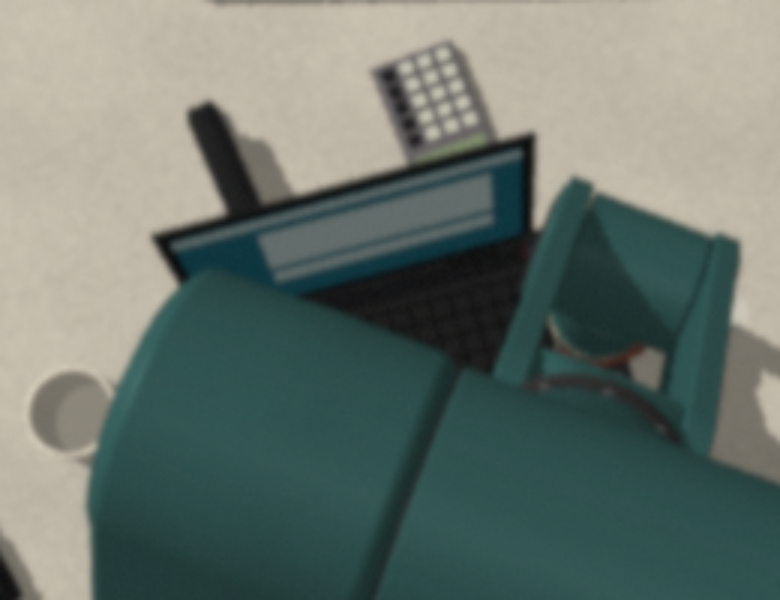

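arm_command(
  moves=[
    {"slide": [-8,0,0],"twist": 0,"hand": 20},
    {"slide": [-6,0,0],"twist": 0,"hand": 20},
    {"slide": [0,0,-30],"twist": 0,"hand": 20},
    {"slide": [0,0,-50],"twist": 0,"hand": 20},
    {"slide": [-10,0,-50],"twist": 0,"hand": 20},
  ],
)

```text
time: 6.7
ee_pos: [0.5041, -0.1413, 0.1697]
orientation: [0.614, 0.789, 0.013, 0.01]
force: [1.0, -0.2, -0.5]
gripper_width: 0.0198
```

```bash
python3 -c "
from h import *
plan([.4396,.1345,.039],1.815,rows=1);lap();snap('side','side6z',SZ);snap('wrist','wrist6')"
```

```text
t 6.7 p [ 0.50412344 -0.14128886  0.16965818] yaw 1.819374171530315 tilt z [ 0.03240997  0.00784548 -0.99944387] F [ 0.96793492 -0.20463773 -0.47692594]
[np.float64(45.4), np.float64(0.9), np.float64(20.9)] twist 0.004
laptop xy [-0.00900674 -0.18818718]
```

View pics/side6z.png

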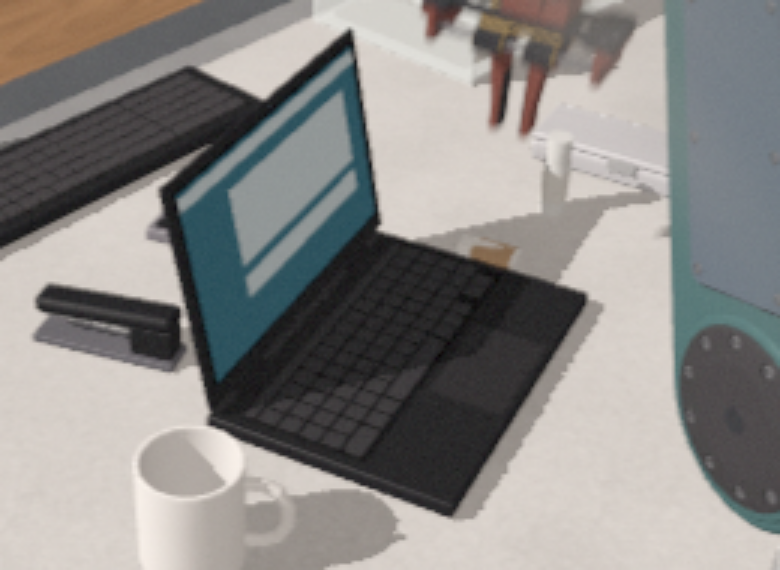

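View pics/wrist6.png

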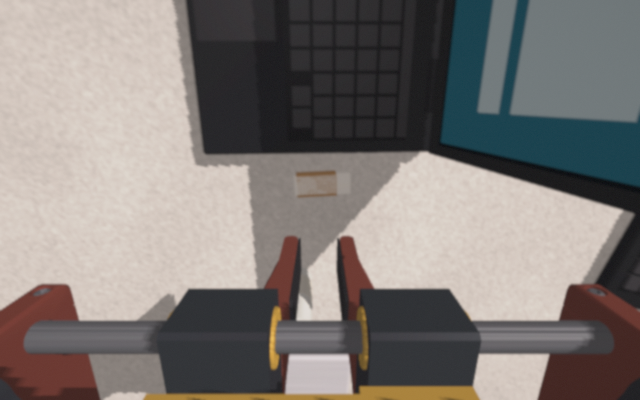

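```bash
python3 -c "
from h import *
w=cam('wrist')
for z in (.0,.012,.023): print(z,[onz(w,*p,z)[:2].round(4) for p in((294,171),(350,172),(350,194),(296,196))])
print(onz(w,322,152,.018),onz(w,312,380,.086),onz(w,322,152,.0))
a=w['color'][140:210,270:370,::-1];cv2.imwrite('pics/we.png',cv2.resize(a,None,fx=6,fy=6))"
```

```text
0.0 [array([ 0.4888, -0.1359]), array([ 0.5448, -0.1234]), array([ 0.5513, -0.1461]), array([ 0.4968, -0.1614])]
0.012 [array([ 0.4885, -0.1332]), array([ 0.5424, -0.1211]), array([ 0.5487, -0.143 ]), array([ 0.4962, -0.1577])]
0.023 [array([ 0.4883, -0.1307]), array([ 0.5403, -0.119 ]), array([ 0.5463, -0.1401]), array([ 0.4957, -0.1543])]
[ 0.51002411 -0.10765436  0.018     ] [ 0.54796094 -0.30760378  0.086     ] [ 0.51169958 -0.1102918   0.        ]
```

View pics/we.png

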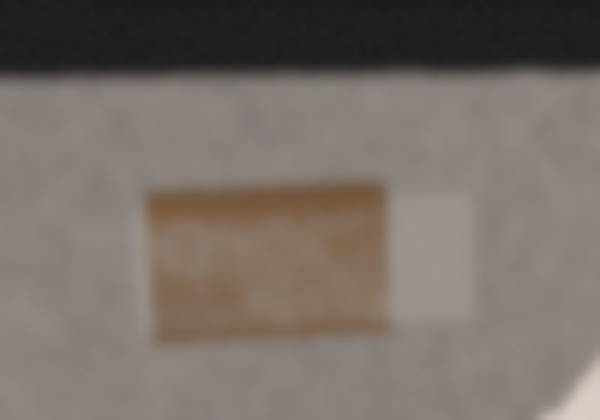

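The wrist view shows the eraser flat on the desk about 15 mm clear of the laptop edge; it measures about 54 x 23 mm. Next is the lid: close the fingers, rise, and go behind it.

arm_command(
  moves=[
    {"slide": [0,0,-50],"twist": 0,"hand": 0},
    {"slide": [0,20,-50],"twist": 0,"hand": 0},
    {"slide": [0,40,-50],"twist": 0,"hand": 0},
    {"slide": [10,50,0],"twist": 0,"hand": 0},
    {"slide": [30,45,0],"twist": 0,"hand": 0},
  ],
)

```text
time: 7.48
ee_pos: [0.6396, -0.0663, 0.3224]
orientation: [0.617, 0.787, 0.012, 0.008]
force: [-0.6, -0.7, -0.2]
gripper_width: 0.0004
```

```bash
python3 -c "
from h import *
plan([.655,.09,.31],1.815,rows=5);lap()"
```

```text
t 7.475 p [ 0.63956287 -0.06628611  0.32241188] yaw 1.8127899414368407 tilt z [ 0.02657342  0.00898377 -0.9996065 ] F [-0.63738851 -0.73254137 -0.1884592 ]
[np.float64(47.0), np.float64(16.6), np.float64(3.9)] twist -0.002
[np.float64(46.9), np.float64(16.7), np.float64(3.9)] twist -0.0
[np.float64(46.9), np.float64(16.7), np.float64(3.9)] twist -0.0
[np.float64(7.1), np.float64(2.5), np.float64(0.6)] twist -0.0
[np.float64(0.0), np.float64(0.0), np.float64(-0.0)] twist -0.0
laptop xy [ 0.1405405  -0.14812633]
```

arm_command(
  moves=[
    {"slide": [45,25,0],"twist": 0,"hand": 0},
    {"slide": [47,20,0],"twist": 0,"hand": 0},
    {"slide": [47,15,0],"twist": 0,"hand": 0},
    {"slide": [7,0,0],"twist": 0,"hand": 0},
    {"slide": [0,0,0],"twist": 0,"hand": 0},
  ],
)

```text
time: 8.1
ee_pos: [0.6629, 0.0973, 0.3121]
orientation: [0.615, 0.788, 0.007, 0.002]
force: [1.2, -1.3, -0.2]
gripper_width: 0.0005
```

```bash
python3 -c "
from h import *
plan([.658,.09,.215],1.815,rows=5);lap();snap('side','side7z',(215,475,50,240))"
```

```text
t 8.1 p [0.66288506 0.09729358 0.31213553] yaw 1.816391066319764 tilt z [ 0.01154737  0.00958915 -0.99988735] F [ 1.17515187 -1.27519803 -0.19159466]
[np.float64(-3.0), np.float64(-3.3), np.float64(49.8)] twist 0.001
[np.float64(-2.9), np.float64(-3.2), np.float64(47.3)] twist -0.0
[np.float64(0.0), np.float64(0.0), np.float64(-0.0)] twist -0.0
[np.float64(0.0), np.float64(0.0), np.float64(-0.0)] twist -0.0
[np.float64(0.0), np.float64(0.0), np.float64(-0.0)] twist -0.0
laptop xy [0.20269045 0.00497372]
```

View pics/side7z.png

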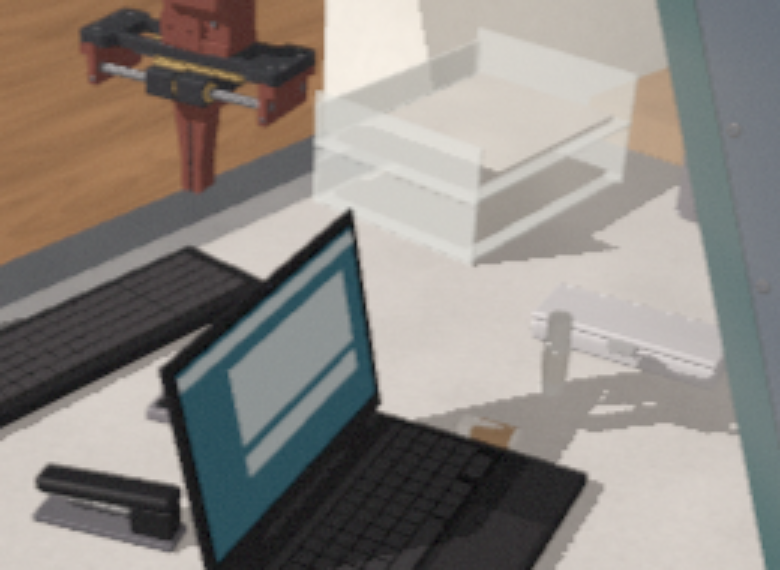

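arm_command(
  moves=[
    {"slide": [-2,0,40],"twist": 0,"hand": 0},
    {"slide": [-2,0,40],"twist": 0,"hand": 0},
    {"slide": [0,0,18],"twist": 0,"hand": 0},
    {"slide": [0,-10,0],"twist": 0,"hand": 0},
  ],
)

```text
time: 8.65
ee_pos: [0.6557, 0.0841, 0.2108]
orientation: [0.618, 0.786, 0.007, 0.002]
force: [0.5, 0.6, 1.5]
gripper_width: 0.0004
```

```bash
python3 -c "
from h import *
plan([.658,.09,.212],1.815,rows=1);lap();snap('side','side8z',(215,475,50,240))"
```

```text
t 8.65 p [0.65569396 0.08407465 0.21081151] yaw 1.8088740045060099 tilt z [ 0.01219646  0.00767561 -0.99989616] F [0.50651804 0.63458945 1.45527516]
[np.float64(5.2), np.float64(3.6), np.float64(-1.2)] twist -0.006
laptop xy [ 0.19251885 -0.0061164 ]
```

View pics/side8z.png

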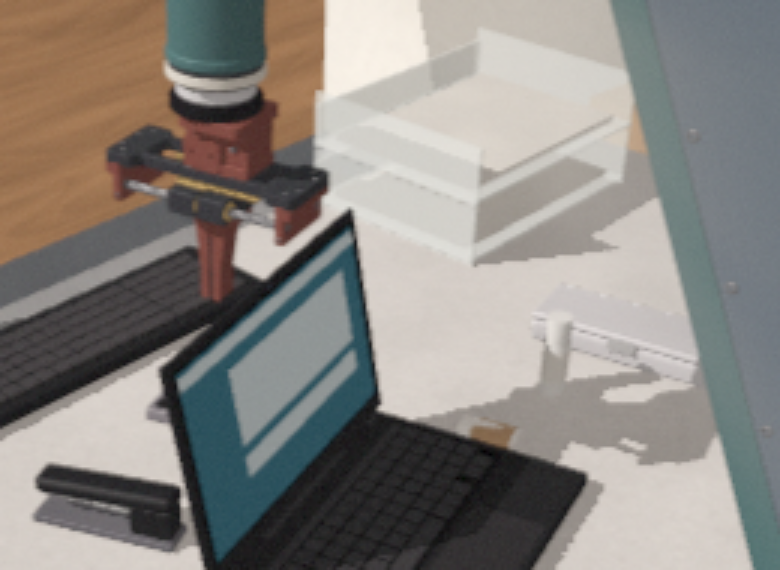

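arm_command(
  moves=[
    {"slide": [0,-8,-6],"twist": 0,"hand": 0},
    {"slide": [3,-10,0],"twist": 0,"hand": 0},
    {"slide": [3,-10,0],"twist": 0,"hand": 0},
    {"slide": [0,-10,0],"twist": 0,"hand": 0},
  ],
)

```text
time: 9.2
ee_pos: [0.6154, 0.0794, 0.2217]
orientation: [0.619, 0.786, 0.009, 0.005]
force: [2.9, 0.8, 3.0]
gripper_width: 0.0004
```

```bash
python3 -c "
from h import *
plan([.658,.09,.212],1.815,rows=1);lap();snap('side','side9z',(215,475,50,240))
rho=.179
for th in np.arange(1.6,-.01,-.1): print(round(th,2),'tcp xl %.4f z %.4f'%(.103-rho*np.cos(th)+.004*np.sin(th)+.0135,.021+rho*np.sin(th)+.004*np.cos(th)+.017))"
```

```text
t 9.2 p [0.61542136 0.0794377  0.22167533] yaw 1.8076755962404205 tilt z [ 0.01879933  0.00744011 -0.99979559] F [2.90561767 0.76776961 3.04137182]
[np.float64(0.3), np.float64(43.9), np.float64(9.7)] twist -0.007
laptop xy [ 0.15231892 -0.00088669]
1.6 tcp xl 0.1257 z 0.2168
1.5 tcp xl 0.1078 z 0.2168
1.4 tcp xl 0.0900 z 0.2151
1.3 tcp xl 0.0725 z 0.2115
1.2 tcp xl 0.0554 z 0.2063
1.1 tcp xl 0.0389 z 0.1993
1.0 tcp xl 0.0232 z 0.1908
0.9 tcp xl 0.0084 z 0.1807
0.8 tcp xl -0.0053 z 0.1692
0.7 tcp xl -0.0178 z 0.1564
0.6 tcp xl -0.0290 z 0.1424
0.5 tcp xl -0.0387 z 0.1273
0.4 tcp xl -0.0468 z 0.1114
0.3 tcp xl -0.0533 z 0.0947
0.2 tcp xl -0.0581 z 0.0775
0.1 tcp xl -0.0612 z 0.0599
-0.0 tcp xl -0.0625 z 0.0420
```

View pics/side9z.png

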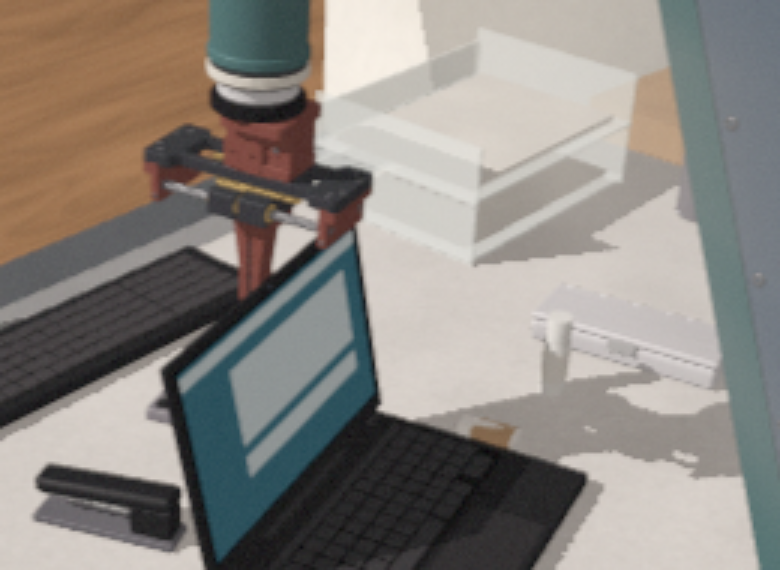

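```bash
python3 -c "
from h import *
s=cam('side')
O=np.array([.4674,.0435]);X=np.array([np.cos(.244),np.sin(.244)])
for xl,z in((.0635,.285),(.0635,.26),(.152,.2047),(.14,.222)):
  u,v=proj(s,np.array([*(O+X*xl),z]));print(xl,z,(u-215)*3,(v-50)*3)"
```

```text
0.0635 0.285 351.86477040487324 233.25921850923248
0.0635 0.26 350.8352206840679 261.6552683478499
0.152 0.2047 254.69106442372674 295.5803002685763
0.14 0.222 267.1386268834031 280.77566659633163
```

arm_command(
  moves=[
    {"slide": [0,-10,2],"twist": 0,"hand": 0},
    {"slide": [0,-10,2],"twist": 0,"hand": 0},
    {"slide": [0,-10,0],"twist": 0,"hand": 0},
    {"slide": [0,-10,0],"twist": 0,"hand": 0},
  ],
)

```text
time: 9.8
ee_pos: [0.5783, 0.0697, 0.2186]
orientation: [0.618, 0.786, 0.011, 0.008]
force: [3.6, -0.2, 3.0]
gripper_width: 0.0001
```

```bash
python3 -c "
from h import *
plan([.658,.09,.212],1.815,rows=1);lap();snap('side','side10z',(215,475,50,240))"
```

```text
t 9.8 p [0.57826911 0.06966613 0.21861902] yaw 1.8078935470213882 tilt z [ 0.02695102  0.00765134 -0.99960747] F [ 3.60335831 -0.24555199  2.97977439]
[np.float64(0.6), np.float64(49.8), np.float64(4.0)] twist -0.007
laptop xy [ 0.11390647 -0.00139336]
```

View pics/side10z.png

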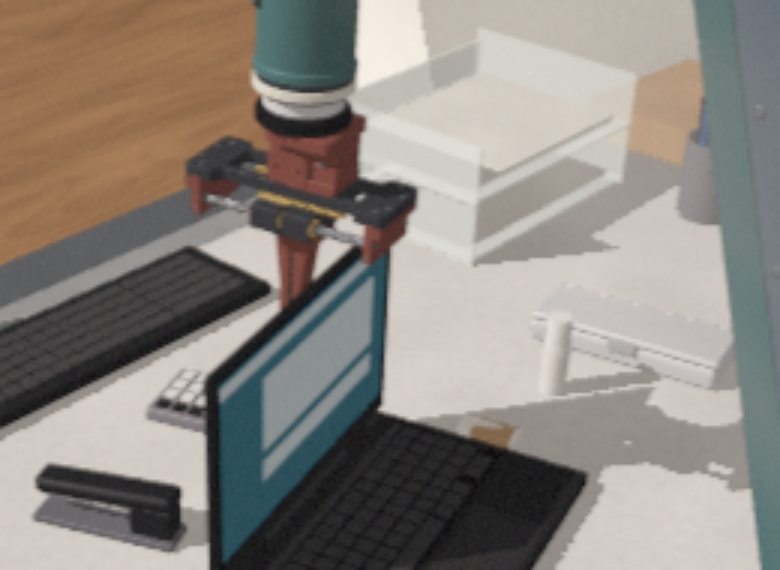

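The lid is following and the base has not moved: the front-right corner is still at (585,480). I'll continue along the arc.

arm_command(
  moves=[
    {"slide": [0,-14,2],"twist": 0,"hand": 0},
    {"slide": [0,-14,2],"twist": 0,"hand": 0},
    {"slide": [0,-14,3],"twist": 0,"hand": 0},
    {"slide": [0,-13,4],"twist": 0,"hand": 0},
  ],
)

```text
time: 10.35
ee_pos: [0.5193, 0.0554, 0.2049]
orientation: [0.618, 0.786, 0.01, 0.007]
force: [3.4, -0.9, 3.4]
gripper_width: 0.0004
```

```bash
python3 -c "
from h import *
plan([.658,.09,.212],1.815,rows=1);lap();snap('side','side11z',(215,475,50,240))"
```

```text
t 10.35 p [0.51934947 0.05543101 0.20488659] yaw 1.8080931357917607 tilt z [ 0.02386822  0.00667435 -0.99969283] F [ 3.36587341 -0.92760148  3.38648016]
[np.float64(0.4), np.float64(49.9), np.float64(-2.5)] twist -0.007
laptop xy [ 0.05329306 -0.00097266]
```

View pics/side11z.png

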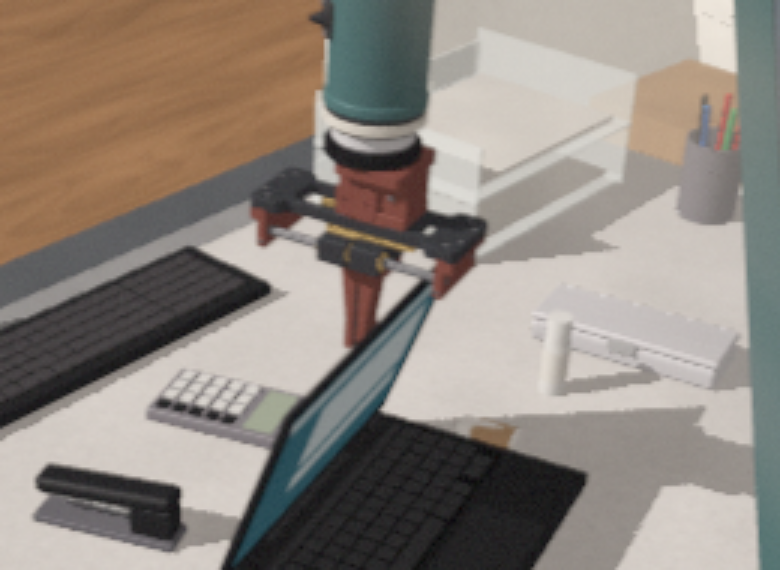

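arm_command(
  moves=[
    {"slide": [0,-14,5],"twist": 0,"hand": 0},
    {"slide": [0,-15,8],"twist": 0,"hand": 0},
    {"slide": [0,-15,10],"twist": 0,"hand": 0},
    {"slide": [0,-14,11],"twist": 0,"hand": 0},
  ],
)

```text
time: 10.9
ee_pos: [0.4579, 0.0409, 0.1671]
orientation: [0.618, 0.786, 0.008, 0.006]
force: [2.4, -0.4, 1.8]
gripper_width: 0.0004
```

```bash
python3 -c "
from h import *
plan([.658,.09,.212],1.815,rows=1);lap();snap('side','side12z',(215,475,80,270))"
```

```text
t 10.9 p [0.45787635 0.0408828  0.16709223] yaw 1.8082599599201883 tilt z [ 0.01877788  0.00579692 -0.99980687] F [ 2.36664801 -0.40842878  1.75273944]
[np.float64(0.2), np.float64(48.9), np.float64(-10.6)] twist -0.007
laptop xy [-0.00987383 -0.00023889]
```

View pics/side12z.png

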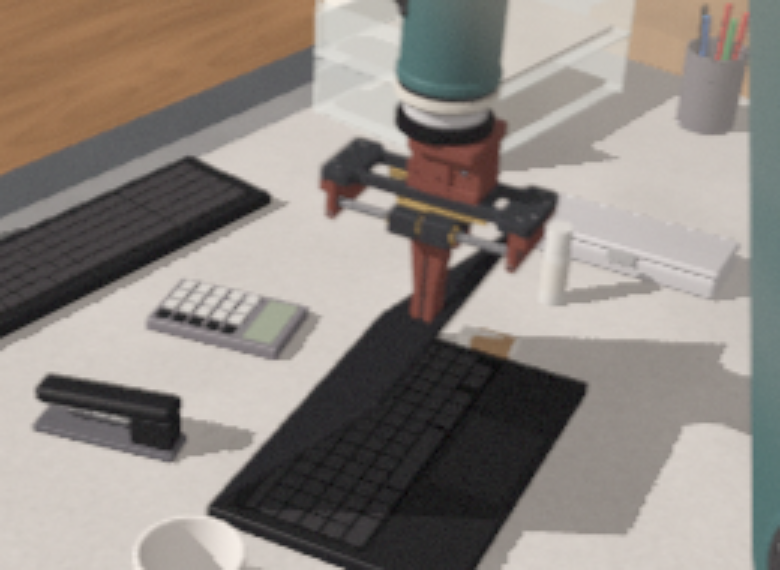

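arm_command(
  moves=[
    {"slide": [0,-8,11],"twist": 0,"hand": 0},
    {"slide": [0,-10,14],"twist": 0,"hand": 0},
    {"slide": [0,-9,15],"twist": 0,"hand": 0},
    {"slide": [0,-7,14],"twist": 0,"hand": 0},
  ],
)

```text
time: 11.45
ee_pos: [0.4192, 0.0328, 0.1085]
orientation: [0.618, 0.786, 0.006, 0.002]
force: [1.0, -0.3, 0.9]
gripper_width: 0.0002
```

```bash
python3 -c "
from h import *
plan([.658,.09,.212],1.815,rows=1);lap();snap('side','side13z',(215,475,80,270))"
```

```text
t 11.45 p [0.41915958 0.03282885 0.10845375] yaw 1.8087928450832618 tilt z [ 0.01061142  0.00572449 -0.99992731] F [ 0.97982688 -0.32998975  0.89627405]
[np.float64(-0.1), np.float64(46.1), np.float64(-19.4)] twist -0.006
laptop xy [-0.04938951  0.00129915]
```

View pics/side13z.png

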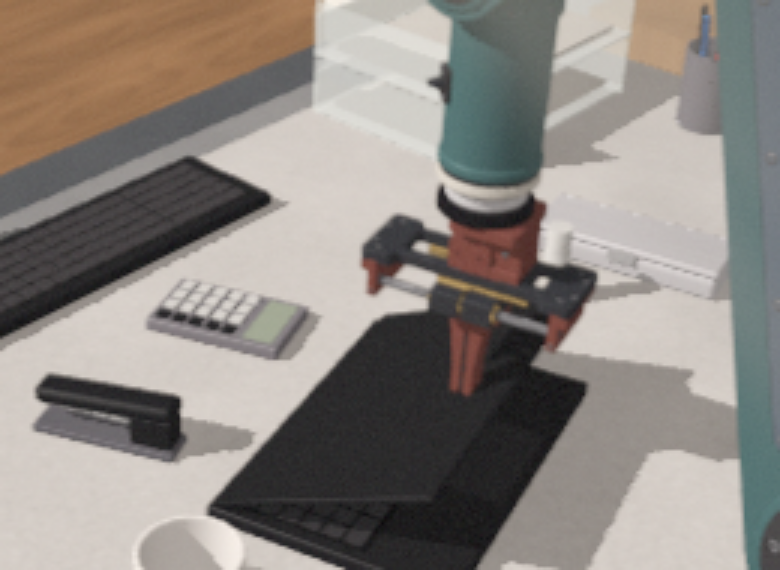

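arm_command(
  moves=[
    {"slide": [0,-4,12],"twist": 0,"hand": 0},
    {"slide": [0,-3,12],"twist": 0,"hand": 0},
    {"slide": [0,-2,12],"twist": 0,"hand": 0},
    {"slide": [0,-1,10],"twist": 0,"hand": 0},
  ],
)

```text
time: 12.0
ee_pos: [0.4047, 0.031, 0.0589]
orientation: [0.618, 0.786, 0.003, -0.001]
force: [-0.3, -0.7, 1.4]
gripper_width: 0.0004
```

```bash
python3 -c "
from h import *
plan([.658,.09,.212],1.815,rows=1);lap()"
```

```text
t 12.0 p [0.40472967 0.03097311 0.05888139] yaw 1.8089176196835817 tilt z [ 0.001406    0.00637063 -0.99997872] F [-0.25954967 -0.68090204  1.39478013]
[np.float64(-0.4), np.float64(43.1), np.float64(-25.4)] twist -0.006
laptop xy [-0.06384032  0.00298444]
```

arm_command(
  moves=[
    {"slide": [0,0,6],"twist": 0,"hand": 0},
    {"slide": [0,0,5],"twist": 0,"hand": 0},
    {"slide": [0,0,3],"twist": 0,"hand": 0},
  ],
)

```text
time: 12.38
ee_pos: [0.4038, 0.0312, 0.0436]
orientation: [0.618, 0.786, 0.002, -0.002]
force: [0.0, -1.2, 0.7]
gripper_width: 0.0005
```

```bash
python3 -c "
from h import *
plan([.658,.09,.212],1.815,rows=1);lap();snap('side','side14z',(215,475,80,270))"
```

```text
t 12.375 p [0.40384105 0.03121859 0.04362791] yaw 1.8089502661104828 tilt z [-0.00112547  0.00662179 -0.99997744] F [ 0.02791699 -1.15999888  0.7217863 ]
[np.float64(-0.5), np.float64(42.0), np.float64(-27.1)] twist -0.006
laptop xy [-0.06464332  0.00343733]
```

View pics/side14z.png

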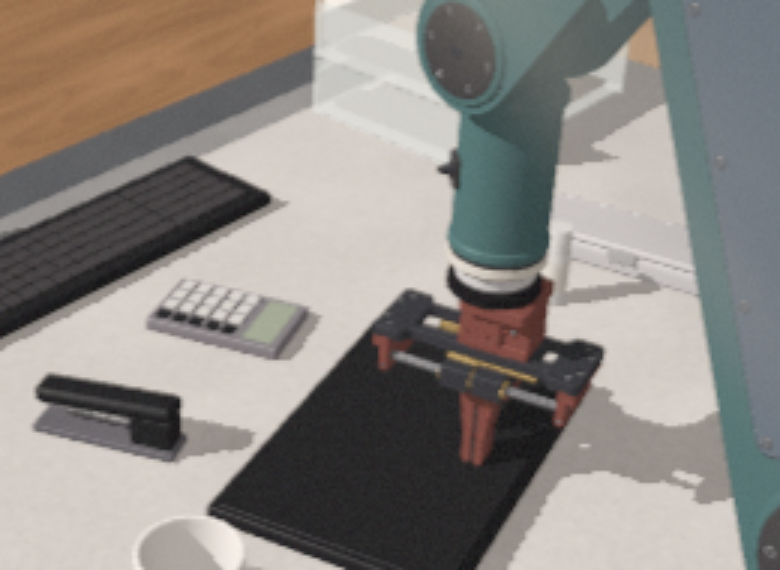

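The lid is nearly shut. I'll press gently until the stop answers with force.

arm_command(
  moves=[
    {"slide": [0,0,2],"twist": 0,"hand": 0},
    {"slide": [0,0,2],"twist": 0,"hand": 0},
  ],
)

```text
time: 12.68
ee_pos: [0.4039, 0.0312, 0.0417]
orientation: [0.618, 0.786, 0.002, -0.002]
force: [-10.4, -1.0, 61.4]
gripper_width: 0.0003
```

arm_command(
  moves=[
    {"slide": [0,0,2],"twist": 0,"hand": 0},
  ],
)

```text
time: 12.8
ee_pos: [0.4039, 0.0313, 0.0419]
orientation: [0.618, 0.786, 0.003, -0.002]
force: [-7.3, -0.6, 44.9]
gripper_width: 0.0005
```

The stop is reached: the tip height is 0.0249 m against a shut face of 0.025 m, with stiff contact. Backing off.

arm_command(
  moves=[
    {"slide": [0,0,-5],"twist": 0,"hand": 0},
    {"slide": [0,0,-30],"twist": 0,"hand": 0},
    {"slide": [0,0,-50],"twist": 0,"hand": 0},
    {"slide": [0,0,-50],"twist": 0,"hand": 0},
    {"slide": [0,0,-50],"twist": 0,"hand": 0},
  ],
)

```text
time: 13.42
ee_pos: [0.4018, 0.0305, 0.2308]
orientation: [0.618, 0.786, 0.002, -0.004]
force: [1.2, 0.1, -0.3]
gripper_width: 0.0003
```

```bash
python3 -c "
from h import *
plan([.658,.09,.212],1.815,rows=1);lap();snap('side','side15z',(215,475,110,300));snap('top','top15');snap('wrist','wrist15')"
```

```text
t 13.425 p [0.40178811 0.03052866 0.23079049] yaw 1.8092130669185296 tilt z [-0.00405713  0.00733342 -0.99996488] F [ 1.22740976  0.14286999 -0.32432045]
[np.float64(-0.5), np.float64(49.9), np.float64(3.6)] twist -0.006
laptop xy [-0.06680212  0.0032638 ]
```

View pics/side15z.png

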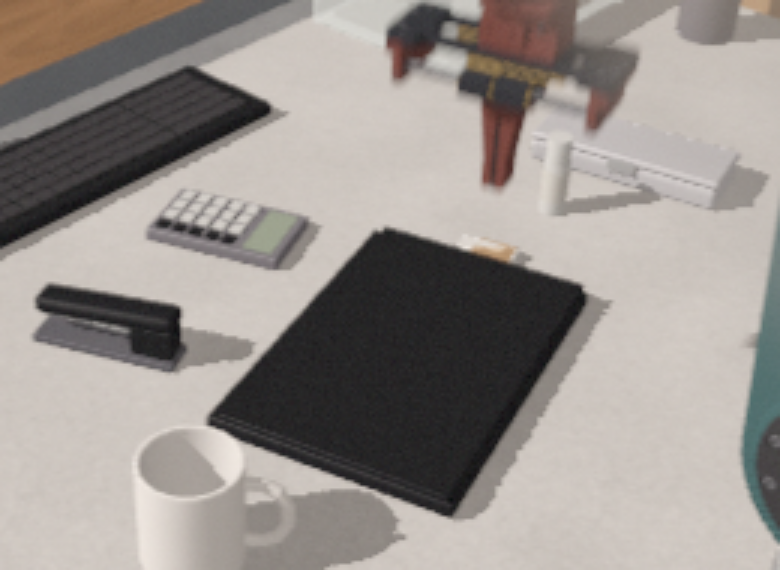

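View pics/top15.png

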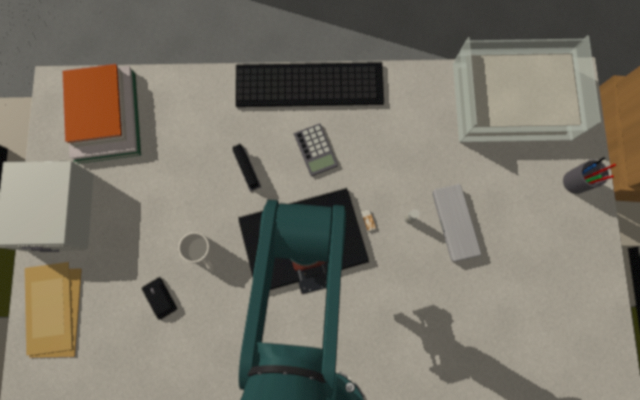

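arm_command(
  moves=[
    {"slide": [0,0,0],"twist": 0,"hand": 0},
    {"slide": [0,0,0],"twist": 0,"hand": 0},
  ],
)

```text
time: 13.82
ee_pos: [0.4024, 0.0305, 0.2293]
orientation: [0.618, 0.786, 0.002, -0.003]
force: [0.3, 0.7, 0.4]
gripper_width: 0.0006
```

```bash
python3 -c "
from h import *
s=cam('side');t=cam('top')
S=lambda u,v:(215+u/3-.33,110+v/3-.33)
print(onz(s,*S(452,513),.018),onz(s,*S(587,295),.018))
print('eraser',onz(t,370,222,.012)); print('lid hinge/free R edge z=.025',onz(s,*S(385,232),.025),onz(s,*S(585,287),.025))
print(r.job_done())"
```

```text
[0.31420205 0.17849553 0.018     ] [ 0.39691276 -0.13117827  0.018     ]
eraser [ 0.51171502 -0.14436434  0.012     ]
lid hinge/free R edge z=.025 [ 0.59255868 -0.0747683   0.025     ] [ 0.40048429 -0.13173423  0.025     ]
the job is handed in; nothing more can be done
None
```

The eraser is off the laptop and the lid is shut. I handed the job in at about 14 s of the 64 s allowed.

- **Eraser:** I pushed it across the deck and off the right side with the two fingertips. It lies flat on the desk at about (0.51, -0.14), some 15 mm clear of the laptop and about 0.1 m from the glue stick.
- **Lid:** I pushed it from behind with the closed fingertips along its arc, slowing towards the end. At the stop the tip height was 24.9 mm, against 25 mm for a shut lid, and it stayed shut after I backed off.
- **Laptop and other things:** By eye, the laptop's front corners, mug, glue stick, tin, mouse, calculator and stapler look the same in the first and last pictures. I did not measure them again: the laptop corner positions I computed at the end reused the first picture's pixels, so they prove nothing.
- **What went less well:** The last 2 mm rows against the firm stop raised the fingertip force to about 61 N for a moment. That is under the 120 N wrist limit, and it was the fingertips, not the gripper's body, pressing on the lid. It was firmer than I meant.
- **Tool tilt:** The tool drifted up to 0.04 rad off vertical during the pushing, with no effect I could see.

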